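# Load the tea cups onto the serving rack in seating order

### The job

The four tea cups stand on the drain rack in seating order, and they must keep that order on the wooden serving rack. The leftmost cup (left as the robot sees it) goes on the place next to the serving rack's orange handle, the next one beside it, and so on until the rightmost cup stands next to the black handle. Keep every cup upright all the time, and leave each standing centred on its own dark round place.

Things in the scene. Friction and masses are not known exactly. Their poses are not given: they have to be found in the camera images.
- cup_blue: The blue ceramic tea cup: loose, upright, open at the top, no handle, 54 mm across outside (51 mm at the foot), 70 mm high, wall 4 mm, 160 g give or take. Origin at the centre of its underside, z up; its yaw means nothing. It starts standing centred on the blue pad.
- cup_green: The green ceramic tea cup: loose, upright, open at the top, no handle, 54 mm across outside (51 mm at the foot), 70 mm high, wall 4 mm, 160 g give or take. Origin at the centre of its underside, z up; its yaw means nothing. It starts standing centred on the green pad.
- cup_yellow: The yellow ceramic tea cup: loose, upright, open at the top, no handle, 54 mm across outside (51 mm at the foot), 70 mm high, wall 4 mm, 160 g give or take. Origin at the centre of its underside, z up; its yaw means nothing. It starts standing centred on the yellow pad.
- cup_red: The red ceramic tea cup: loose, upright, open at the top, no handle, 54 mm across outside (51 mm at the foot), 70 mm high, wall 4 mm, 160 g give or take. Origin at the centre of its underside, z up; its yaw means nothing. It starts standing centred on the red pad.
- pad_blue: The blue round pad, 68 mm across, 3 mm thick, fixed on the mint-green drain rack (470 x 110 mm) that lies crosswise before the robot, turned up to 12 degrees. The four pads lie in a row 85 mm apart, in any order; ribs between them and small jars beyond the row's ends stand no higher than 75 mm above the table. Origin: centre of its underside, 12 mm above the table; x across the row, y along it to the left (+y).
- pad_green: The green round pad, 68 mm across, 3 mm thick, fixed on the mint-green drain rack (470 x 110 mm) that lies crosswise before the robot, turned up to 12 degrees. The four pads lie in a row 85 mm apart, in any order; ribs between them and small jars beyond the row's ends stand no higher than 75 mm above the table. Origin: centre of its underside, 12 mm above the table; x across the row, y along it to the left (+y).
- pad_yellow: The yellow round pad, 68 mm across, 3 mm thick, fixed on the mint-green drain rack (470 x 110 mm) that lies crosswise before the robot, turned up to 12 degrees. The four pads lie in a row 85 mm apart, in any order; ribs between them and small jars beyond the row's ends stand no higher than 75 mm above the table. Origin: centre of its underside, 12 mm above the table; x across the row, y along it to the left (+y).
- pad_red: The red round pad, 68 mm across, 3 mm thick, fixed on the mint-green drain rack (470 x 110 mm) that lies crosswise before the robot, turned up to 12 degrees. The four pads lie in a row 85 mm apart, in any order; ribs between them and small jars beyond the row's ends stand no higher than 75 mm above the table. Origin: centre of its underside, 12 mm above the table; x across the row, y along it to the left (+y).
- serving_rack: Wooden serving rack, fixed: board 120 mm (x, across) by 430 mm (y, along), 12 mm high, origin at the centre of its underside on the table; turned up to 12 degrees, nearer or farther than the drain rack. Four dark round places, 62 mm across, flush with its top, at x = 0, y = -127.5, -42.5, 42.5, 127.5 mm; ribs between them are 12 mm high. An orange and a black handle at the ends, either way round.
- handle_orange: Orange carrying handle at one end of the serving rack (either end; a like black one at the other): a fixed arch of 10 mm bar, 90 mm wide across the board, 37 mm high, origin at the centre of its foot on the board's top, at x = 0, y = +195 or -195 mm of the serving rack. The places lie 67.5, 152.5, 237.5 and 322.5 mm from it.

How it is judged:
At the end, for the whole second after the job is handed in: Counting pads from the left (+y) and places from the orange handle, the cup from the n-th pad stands on the n-th place: centre within 12 mm across and along the rack, underside on the board (within 5 mm), upright within 0.1 rad, at rest (((y of pad_blue in the frame of pad_green above 0.03 m and y of pad_green in the frame of pad_yellow above 0.03 m and y of pad_yellow in the frame of pad_red above 0.03 m and horizontal distance between cup_blue and handle_orange between 0.0555 and 0.08 m and horizontal distance between cup_green and handle_orange between 0.1405 and 0.165 m and horizontal distance between cup_yellow and handle_orange between 0.2255 and 0.25 m and horizontal distance between cup_red and handle_orange between 0.3105 and 0.335 m) or (y of pad_blue in the frame of pad_green above 0.03 m and y of pad_green in the frame of pad_red above 0.03 m and y of pad_red in the frame of pad_yellow above 0.03 m and horizontal distance between cup_blue and handle_orange between 0.0555 and 0.08 m and horizontal distance between cup_green and handle_orange between 0.1405 and 0.165 m and horizontal distance between cup_red and handle_orange between 0.2255 and 0.25 m and horizontal distance between cup_yellow and handle_orange between 0.3105 and 0.335 m) or (y of pad_blue in the frame of pad_yellow above 0.03 m and y of pad_yellow in the frame of pad_green above 0.03 m and y of pad_green in the frame of pad_red above 0.03 m and horizontal distance between cup_blue and handle_orange between 0.0555 and 0.08 m and horizontal distance between cup_yellow and handle_orange between 0.1405 and 0.165 m and horizontal distance between cup_green and handle_orange between 0.2255 and 0.25 m and horizontal distance between cup_red and handle_orange between 0.3105 and 0.335 m) or (y of pad_blue in the frame of pad_yellow above 0.03 m and y of pad_yellow in the frame of pad_red above 0.03 m and y of pad_red in the frame of pad_green above 0.03 m and horizontal distance between cup_blue and handle_orange between 0.0555 and 0.08 m and horizontal distance between cup_yellow and handle_orange between 0.1405 and 0.165 m and horizontal distance between cup_red and handle_orange between 0.2255 and 0.25 m and horizontal distance between cup_green and handle_orange between 0.3105 and 0.335 m) or (y of pad_blue in the frame of pad_red above 0.03 m and y of pad_red in the frame of pad_green above 0.03 m and y of pad_green in the frame of pad_yellow above 0.03 m and horizontal distance between cup_blue and handle_orange between 0.0555 and 0.08 m and horizontal distance between cup_red and handle_orange between 0.1405 and 0.165 m and horizontal distance between cup_green and handle_orange between 0.2255 and 0.25 m and horizontal distance between cup_yellow and handle_orange between 0.3105 and 0.335 m) or (y of pad_blue in the frame of pad_red above 0.03 m and y of pad_red in the frame of pad_yellow above 0.03 m and y of pad_yellow in the frame of pad_green above 0.03 m and horizontal distance between cup_blue and handle_orange between 0.0555 and 0.08 m and horizontal distance between cup_red and handle_orange between 0.1405 and 0.165 m and horizontal distance between cup_yellow and handle_orange between 0.2255 and 0.25 m and horizontal distance between cup_green and handle_orange between 0.3105 and 0.335 m) or (y of pad_green in the frame of pad_blue above 0.03 m and y of pad_blue in the frame of pad_yellow above 0.03 m and y of pad_yellow in the frame of pad_red above 0.03 m and horizontal distance between cup_green and handle_orange between 0.0555 and 0.08 m and horizontal distance between cup_blue and handle_orange between 0.1405 and 0.165 m and horizontal distance between cup_yellow and handle_orange between 0.2255 and 0.25 m and horizontal distance between cup_red and handle_orange between 0.3105 and 0.335 m) or (y of pad_green in the frame of pad_blue above 0.03 m and y of pad_blue in the frame of pad_red above 0.03 m and y of pad_red in the frame of pad_yellow above 0.03 m and horizontal distance between cup_green and handle_orange between 0.0555 and 0.08 m and horizontal distance between cup_blue and handle_orange between 0.1405 and 0.165 m and horizontal distance between cup_red and handle_orange between 0.2255 and 0.25 m and horizontal distance between cup_yellow and handle_orange between 0.3105 and 0.335 m) or (y of pad_green in the frame of pad_yellow above 0.03 m and y of pad_yellow in the frame of pad_blue above 0.03 m and y of pad_blue in the frame of pad_red above 0.03 m and horizontal distance between cup_green and handle_orange between 0.0555 and 0.08 m and horizontal distance between cup_yellow and handle_orange between 0.1405 and 0.165 m and horizontal distance between cup_blue and handle_orange between 0.2255 and 0.25 m and horizontal distance between cup_red and handle_orange between 0.3105 and 0.335 m) or (y of pad_green in the frame of pad_yellow above 0.03 m and y of pad_yellow in the frame of pad_red above 0.03 m and y of pad_red in the frame of pad_blue above 0.03 m and horizontal distance between cup_green and handle_orange between 0.0555 and 0.08 m and horizontal distance between cup_yellow and handle_orange between 0.1405 and 0.165 m and horizontal distance between cup_red and handle_orange between 0.2255 and 0.25 m and horizontal distance between cup_blue and handle_orange between 0.3105 and 0.335 m) or (y of pad_green in the frame of pad_red above 0.03 m and y of pad_red in the frame of pad_blue above 0.03 m and y of pad_blue in the frame of pad_yellow above 0.03 m and horizontal distance between cup_green and handle_orange between 0.0555 and 0.08 m and horizontal distance between cup_red and handle_orange between 0.1405 and 0.165 m and horizontal distance between cup_blue and handle_orange between 0.2255 and 0.25 m and horizontal distance between cup_yellow and handle_orange between 0.3105 and 0.335 m) or (y of pad_green in the frame of pad_red above 0.03 m and y of pad_red in the frame of pad_yellow above 0.03 m and y of pad_yellow in the frame of pad_blue above 0.03 m and horizontal distance between cup_green and handle_orange between 0.0555 and 0.08 m and horizontal distance between cup_red and handle_orange between 0.1405 and 0.165 m and horizontal distance between cup_yellow and handle_orange between 0.2255 and 0.25 m and horizontal distance between cup_blue and handle_orange between 0.3105 and 0.335 m) or (y of pad_yellow in the frame of pad_blue above 0.03 m and y of pad_blue in the frame of pad_green above 0.03 m and y of pad_green in the frame of pad_red above 0.03 m and horizontal distance between cup_yellow and handle_orange between 0.0555 and 0.08 m and horizontal distance between cup_blue and handle_orange between 0.1405 and 0.165 m and horizontal distance between cup_green and handle_orange between 0.2255 and 0.25 m and horizontal distance between cup_red and handle_orange between 0.3105 and 0.335 m) or (y of pad_yellow in the frame of pad_blue above 0.03 m and y of pad_blue in the frame of pad_red above 0.03 m and y of pad_red in the frame of pad_green above 0.03 m and horizontal distance between cup_yellow and handle_orange between 0.0555 and 0.08 m and horizontal distance between cup_blue and handle_orange between 0.1405 and 0.165 m and horizontal distance between cup_red and handle_orange between 0.2255 and 0.25 m and horizontal distance between cup_green and handle_orange between 0.3105 and 0.335 m) or (y of pad_yellow in the frame of pad_green above 0.03 m and y of pad_green in the frame of pad_blue above 0.03 m and y of pad_blue in the frame of pad_red above 0.03 m and horizontal distance between cup_yellow and handle_orange between 0.0555 and 0.08 m and horizontal distance between cup_green and handle_orange between 0.1405 and 0.165 m and horizontal distance between cup_blue and handle_orange between 0.2255 and 0.25 m and horizontal distance between cup_red and handle_orange between 0.3105 and 0.335 m) or (y of pad_yellow in the frame of pad_green above 0.03 m and y of pad_green in the frame of pad_red above 0.03 m and y of pad_red in the frame of pad_blue above 0.03 m and horizontal distance between cup_yellow and handle_orange between 0.0555 and 0.08 m and horizontal distance between cup_green and handle_orange between 0.1405 and 0.165 m and horizontal distance between cup_red and handle_orange between 0.2255 and 0.25 m and horizontal distance between cup_blue and handle_orange between 0.3105 and 0.335 m) or (y of pad_yellow in the frame of pad_red above 0.03 m and y of pad_red in the frame of pad_blue above 0.03 m and y of pad_blue in the frame of pad_green above 0.03 m and horizontal distance between cup_yellow and handle_orange between 0.0555 and 0.08 m and horizontal distance between cup_red and handle_orange between 0.1405 and 0.165 m and horizontal distance between cup_blue and handle_orange between 0.2255 and 0.25 m and horizontal distance between cup_green and handle_orange between 0.3105 and 0.335 m) or (y of pad_yellow in the frame of pad_red above 0.03 m and y of pad_red in the frame of pad_green above 0.03 m and y of pad_green in the frame of pad_blue above 0.03 m and horizontal distance between cup_yellow and handle_orange between 0.0555 and 0.08 m and horizontal distance between cup_red and handle_orange between 0.1405 and 0.165 m and horizontal distance between cup_green and handle_orange between 0.2255 and 0.25 m and horizontal distance between cup_blue and handle_orange between 0.3105 and 0.335 m) or (y of pad_red in the frame of pad_blue above 0.03 m and y of pad_blue in the frame of pad_green above 0.03 m and y of pad_green in the frame of pad_yellow above 0.03 m and horizontal distance between cup_red and handle_orange between 0.0555 and 0.08 m and horizontal distance between cup_blue and handle_orange between 0.1405 and 0.165 m and horizontal distance between cup_green and handle_orange between 0.2255 and 0.25 m and horizontal distance between cup_yellow and handle_orange between 0.3105 and 0.335 m) or (y of pad_red in the frame of pad_blue above 0.03 m and y of pad_blue in the frame of pad_yellow above 0.03 m and y of pad_yellow in the frame of pad_green above 0.03 m and horizontal distance between cup_red and handle_orange between 0.0555 and 0.08 m and horizontal distance between cup_blue and handle_orange between 0.1405 and 0.165 m and horizontal distance between cup_yellow and handle_orange between 0.2255 and 0.25 m and horizontal distance between cup_green and handle_orange between 0.3105 and 0.335 m) or (y of pad_red in the frame of pad_green above 0.03 m and y of pad_green in the frame of pad_blue above 0.03 m and y of pad_blue in the frame of pad_yellow above 0.03 m and horizontal distance between cup_red and handle_orange between 0.0555 and 0.08 m and horizontal distance between cup_green and handle_orange between 0.1405 and 0.165 m and horizontal distance between cup_blue and handle_orange between 0.2255 and 0.25 m and horizontal distance between cup_yellow and handle_orange between 0.3105 and 0.335 m) or (y of pad_red in the frame of pad_green above 0.03 m and y of pad_green in the frame of pad_yellow above 0.03 m and y of pad_yellow in the frame of pad_blue above 0.03 m and horizontal distance between cup_red and handle_orange between 0.0555 and 0.08 m and horizontal distance between cup_green and handle_orange between 0.1405 and 0.165 m and horizontal distance between cup_yellow and handle_orange between 0.2255 and 0.25 m and horizontal distance between cup_blue and handle_orange between 0.3105 and 0.335 m) or (y of pad_red in the frame of pad_yellow above 0.03 m and y of pad_yellow in the frame of pad_blue above 0.03 m and y of pad_blue in the frame of pad_green above 0.03 m and horizontal distance between cup_red and handle_orange between 0.0555 and 0.08 m and horizontal distance between cup_yellow and handle_orange between 0.1405 and 0.165 m and horizontal distance between cup_blue and handle_orange between 0.2255 and 0.25 m and horizontal distance between cup_green and handle_orange between 0.3105 and 0.335 m) or (y of pad_red in the frame of pad_yellow above 0.03 m and y of pad_yellow in the frame of pad_green above 0.03 m and y of pad_green in the frame of pad_blue above 0.03 m and horizontal distance between cup_red and handle_orange between 0.0555 and 0.08 m and horizontal distance between cup_yellow and handle_orange between 0.1405 and 0.165 m and horizontal distance between cup_green and handle_orange between 0.2255 and 0.25 m and horizontal distance between cup_blue and handle_orange between 0.3105 and 0.335 m)) and x of cup_blue in the frame of serving_rack between -0.012 and 0.012 m and z of cup_blue in the frame of serving_rack between 0.008 and 0.017 m and angle between each of cup_blue, cup_green, cup_yellow, cup_red's own z axis and vertical below 0.1 rad and linear speed of each of cup_blue, cup_green, cup_yellow, cup_red below 0.02 m/s and angular speed of each of cup_blue, cup_green, cup_yellow, cup_red below 0.3 rad/s and x of cup_green in the frame of serving_rack between -0.012 and 0.012 m and z of cup_green in the frame of serving_rack between 0.008 and 0.017 m and x of cup_yellow in the frame of serving_rack between -0.012 and 0.012 m and z of cup_yellow in the frame of serving_rack between 0.008 and 0.017 m and x of cup_red in the frame of serving_rack between -0.012 and 0.012 m and z of cup_red in the frame of serving_rack between 0.008 and 0.017 m); the robot touches nothing.
It fails at once if the blue cup is tipped by more than 0.6 rad (angle between cup_blue's own z axis and vertical above 0.6 rad).
It fails at once if the green cup is tipped by more than 0.6 rad (angle between cup_green's own z axis and vertical above 0.6 rad).
It fails at once if the yellow cup is tipped by more than 0.6 rad (angle between cup_yellow's own z axis and vertical above 0.6 rad).
It fails at once if the red cup is tipped by more than 0.6 rad (angle between cup_red's own z axis and vertical above 0.6 rad).
It also fails if it takes over 96 s, if anything falls off the work surface, if the arm or the gripper's body presses on something with over 40 N, if the wrist force passes 120 N, or if a joint passes its speed limit or range.

### The arm

A 6-joint arm with a two-finger parallel gripper is mounted at the origin on the work surface. World frame = base frame: x ahead of the robot, y to its left, z up, the work surface at z = 0. Lengths are in m, angles in rad, forces in N, time in s.
With the tool pointing down it reaches from about 0.35 to 0.725 m from the base axis. Payload 4.3 kg.
Tool frame: the origin (TCP) lies on the centre line of the jaws, within the pads' length; the fingertips stand 8 mm ahead of it and the grasp point (between the pads) lies 11 mm behind it; z points along the fingers, y is the line along which they close (so a half turn about z gives the same grasp; the last joint's range is limited). The gripper opens to 85 mm and grips with 20 to 120 N. Pads are 22 mm wide; open, the fingers measure 114 mm over their backs; the gripper's body (76 mm by 85 mm) begins 54 mm behind the grasp point. The pads swing forward as they close: fully open they stand 13 mm farther back than shut.
Start: joints at [-1.375, 0.377, 0.081, 1.274, 0, 1.46], TCP at [0.173, -0.548, 0.239] pointing down, gripper open.
Joint ranges: [-2.72, 2.72], [-0.84, 1.66], [-1.02, 1.22], [-1.77, 2.12], [-1.37, 1.28], [-3.14, 3.14]. Speed limits (rad/s): [2.57, 2.57, 3.14, 3.14, 3.14, 3.14].

### API

Orientations are given as a 3x3 rotation matrix whose columns are the frame's x, y, z axes.
In Python, from cell import ctrl, move_gripper, eyes, order gives the robot as it stands. Calls block until the motion is done:
- ctrl.move_ptp(position, orientation): joint-space move of the TCP to a pose.
- ctrl.move_linear(position, frame=None, velocity=0.15, guard=None): straight line of the TCP; frame=None keeps the orientation; velocity is the mean speed in m/s. With guard (N) it stops when the force on the tool has changed by that much, and returns True; else False.
- ctrl.move_j(angles): joint-space move.
- move_gripper(opening, force=None): opening from 0.0 (shut) to 1.0 (fully open); force is the grip in N (None keeps the last); returns when the fingers have stopped.
- ctrl.wait(seconds).
- ctrl.solve_ik(position, orientation): joint angles nearest the present ones, or None.
- ctrl.observe(): the state.
- eyes.grab_frame(name): name is "scene" or "top" or "wrist"; returns the picture (480x640x3 uint8, red, green, blue); there is no depth.
- eyes.get_calibration(name): a dict with "fov_y" (degrees; the focal length in pixels is half the picture's height over the tangent of half this angle, whatever the lens; pixels are square), "cx", "cy" (the principal point, pixels), "view" (4x4, takes a point from world to camera coordinates). Camera axes: x right, y up, looking along -z (the intrinsics and any distortion apply to the point x, -y, -z); pixel columns grow to the right and rows downward; lengths in m; the calibration is good to about 2 mm. A picture is of the moment at which its call begins: read the wrist's pose just before it. get_calibration takes no time and is no camera call; for the wrist camera it gives the pose at the moment of the call.
A pose or a line that the arm cannot do raises ctrl.IKError and nothing moves.
- order.sign_off(): hands the job in; it is judged then, once.
The state is a dict: "t": time; "q": joint angles; "joint_vel": joint speeds; "joint_torque": joint torques, N m; "tcp_pos": TCP position; "ee_rot": TCP orientation; "ft_force": force on the tool from outside, world axes, zero at the start; "wrist_torque": the same for the moment, N m; "grip_width": opening from 0.0 (shut) to 1.0 (fully open); "finger_force": force on a finger pad.
Only numpy, scipy, OpenCV 4.12 (cv2) and the standard library are available. Lean on these libraries where they do the work, as an engineer would, in place of code of your own. Each camera call takes 0.05 s, during which the arm holds its last target. There are 200 camera calls.

## Working session

There is one attempt and no reset: what is moved stays moved. The work goes in short steps, each a Python script; the robot and the scene stay as the last script left them, time stands still between calls to the robot, and variables do not carry over. Pictures are saved under pics/ and viewed, at most 14 in all, crops included, and the job is handed in when it is done.

```bash
mkdir -p pics; ls
python3 - <<'E'
from cell import ctrl,eyes
import cv2
for n in ["scene","top"]:
    im=eyes.grab_frame(n); cv2.imwrite(f"pics/{n}0.png",im[:,:,::-1]); print(n,eyes.get_calibration(n))
s=ctrl.observe(); print(s)
E
```

```text
pics
scene {'fov_y': 52.17927541621574, 'cx': 317.78103176560643, 'cy': 237.50843010433408, 'view': array([[-0.80316836,  0.59547308,  0.01823171,  0.40609339],
       [-0.40093219, -0.56290262,  0.72276831,  0.2104658 ],
       [ 0.44065175,  0.57319496,  0.6908499 , -1.08492661],
       [ 0.        ,  0.        ,  0.        ,  1.        ]])}
top {'fov_y': 44.831380263057454, 'cx': 323.56286413635485, 'cy': 226.36779235073456, 'view': array([[-0.02500604, -0.99912545,  0.03351159,  0.02780945],
       [ 0.98939058, -0.01993567,  0.14390569, -0.53473155],
       [-0.14311176,  0.03675456,  0.98902382, -0.77190926],
       [ 0.        ,  0.        ,  0.        ,  1.        ]])}
{'t': 0.1, 'q': array([-1.37528598e+00,  3.77980520e-01,  7.97436061e-02,  1.27440851e+00,
        1.54616856e-05,  1.46048899e+00]), 'joint_vel': array([-0.00045849, -0.00061415,  0.00390584, -0.00052477,  0.00137272,
       -0.00056104]), 'joint_torque': array([ 1.52430653e-04, -4.64693928e+01,  2.70582068e+01,  1.20798356e-02,
       -4.69557108e-05, -9.22661116e-06]), 'tcp_pos': array([ 0.17300884, -0.54774102,  0.23845356]), 'ee_rot': array([[ 9.53601131e-01,  3.01072691e-01, -3.44051937e-04],
       [ 3.01072808e-01, -9.53599425e-01,  1.81687389e-03],
       [ 2.18923384e-04, -1.83615768e-03, -9.99998290e-01]]), 'ft_force': array([-0.05103994,  0.53859007,  0.00262729]), 'wrist_torque': array([0.03307983, 0.0154855 , 0.03657561]), 'finger_force': 0.0, 'grip_width': 1.0013216987024818}
```

View pics/top0.png

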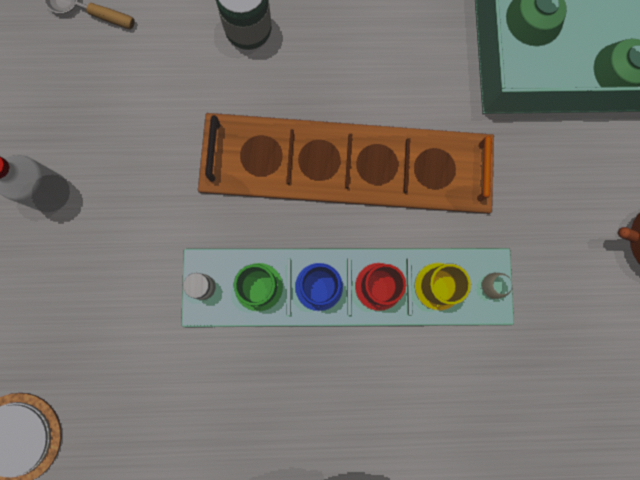

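View pics/scene0.png

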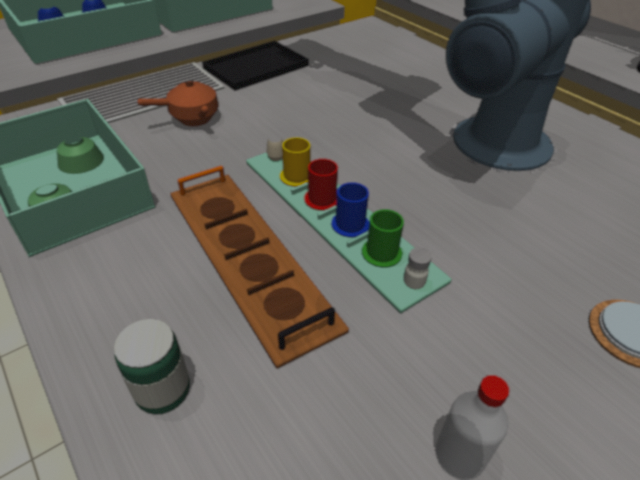

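Left to right (top view, left = +y), the cups are green (258,287), blue (319,287), red (381,286) and yellow (442,286). The orange handle is at the right (488,167) and the black one at the left (212,150), so the order gets reversed: green goes on the rightmost place and yellow on the leftmost.

```bash
cat > h.py <<'E'
import numpy as np, cv2
from cell import ctrl, move_gripper, eyes, order
from scipy.optimize import least_squares
def cast(name_cal,uv,z):
    c=name_cal; f=240/np.tan(np.radians(c["fov_y"]/2)); V=c["view"]; R,t=V[:3,:3],V[:3,3]
    uv=np.atleast_2d(np.asarray(uv,float))
    d=np.c_[(uv[:,0]-c["cx"])/f,-(uv[:,1]-c["cy"])/f,-np.ones(len(uv))]@R
    o=-R.T@t
    return (o+d*((z-o[2])/d[:,2])[:,None])[:,:2], o
def contour(m,near=None):
    m=cv2.morphologyEx(m.astype(np.uint8)*255,cv2.MORPH_OPEN,np.ones((3,3)))
    cs,_=cv2.findContours(m,cv2.RETR_EXTERNAL,cv2.CHAIN_APPROX_NONE)
    return sorted(cs,key=cv2.contourArea)
HUE=dict(green=(50,70),blue=(105,130),red=(172,8),yellow=(22,36))
def colmask(im,c):
    H,S,Vv=[im_ for im_ in cv2.split(cv2.cvtColor(im,cv2.COLOR_RGB2HSV))]
    a,b=HUE[c]; h=(H>=a)&(H<=b) if a<b else (H>=a)|(H<=b)
    return h&(S>140)&(Vv>50)
def pad_fit(im,cal,c,roi):
    m=colmask(im,c); k=np.zeros_like(m); k[roi]=1
    ct=contour(m&k)[-1][:,0]
    p,o=cast(cal,ct,.015); cen=p.mean(0); d=o[:2]-cen; d/=np.linalg.norm(d)
    q=p[(p-cen)@d>0.008]
    r=least_squares(lambda x:np.hypot(*(q-x).T)-.034,cen,loss='soft_l1',f_scale=.001)
    return r.x, np.sqrt(np.mean(r.fun**2)), cen
E
python3 - <<'E'
from h import *
im=eyes.grab_frame("top"); cal=eyes.get_calibration("top")
for c in HUE: print(c,*pad_fit(im,cal,c,np.s_[250:325,183:512]))
print("cam",cast(cal,[0,0],0)[1])
g=cv2.cvtColor(im,cv2.COLOR_RGB2HSV)[:,:,2]
for u,v in [(261,156),(319,160),(377,164),(435,169)]:
    print(im[v,u],im[v-26,u],end=' ')
    sub=np.zeros_like(g,bool); sub[v-24:v+25,u-24:u+25]=1
    m=sub&(g<0.5*(float(g[v,u])+float(g[v-26,u])))
    ct=contour(m)[-1]; M=cv2.moments(ct); print(cast(cal,[M['m10']/M['m00'],M['m01']/M['m00']],.012)[0],cv2.contourArea(ct))
H=cv2.cvtColor(im,cv2.COLOR_RGB2HSV)
m=(H[:,:,0]>70)&(H[:,:,0]<95)&(H[:,:,1]>40); m[:245]=0
ct=contour(m)[-1]; b=cv2.boxPoints(cv2.minAreaRect(ct)); print(cast(cal,b,.012)[0])
E
```

```text
green [0.44791808 0.1076347 ] 0.0012012694340200756 [0.47884139 0.09538699]
blue [0.4550904  0.02298389] 0.0007061382538935453 [0.45336573 0.02425341]
red [ 0.45211148 -0.06280754] 0.0008736585212839935 [ 0.45515419 -0.07023682]
yellow [ 0.45035383 -0.14731425] 0.0011745773500491132 [ 0.4501597  -0.15157103]
cam [0.41928447 0.04549609 0.83945562]
[85 51 30] [133  82  43] [[0.6454224  0.10374171]] 1325.0
[83 49 30] [135  81  43] [[0.63742532 0.01904942]] 1311.0
[83 46 30] [128  78  40] [[ 0.6295937  -0.06564306]] 1299.5
[83 49 29] [133  81  43] [[ 0.62174756 -0.15013722]] 1296.5
[[ 0.3961888  -0.15204777]
 [ 0.50404688 -0.15799044]
 [ 0.50189433 -0.25850433]
 [ 0.39364894 -0.25065298]]
```

```bash
cat >> h.py <<'E'
PAD=dict(zip(["green","blue","red","yellow"],[(.4574,.1077),(.4549,.0229),(.4525,-.0622),(.4502,-.1472)]))
PL=dict(zip(["yellow","red","blue","green"],[(.6454,.1037),(.6374,.0190),(.6296,-.0656),(.6217,-.1501)]))
def rot(dx,dy,sgn):   # row direction (+y side) -> closing axis across it
    n=np.hypot(dx,dy); y=sgn*np.array([dy,-dx,0])/n; z=np.array([0,0,-1.]); return np.c_[np.cross(y,z),y,z]
def RD(s): return rot(.0072,.2549,s)
def RS(s): return rot(.0237,.2538,s)
E
python3 - <<'E'
from h import *
for s in (1,-1):
    for P,R in ((PAD,RD(s)),(PL,RS(s))):
        for c,p in P.items():
            print(s,c,[np.round(ctrl.solve_ik([*p,z],R),2).tolist() if ctrl.solve_ik([*p,z],R) is not None else None for z in (.05,.19)])
E
```

```text
1 green [[0.1, 0.32, -0.53, 0.72, 0.0, 1.7], [0.1, 0.19, -0.31, 1.08, 0.0, 1.7]]
1 blue [[-0.09, 0.3, -0.57, 0.71, 0.0, 1.51], [-0.09, 0.16, -0.34, 1.07, 0.0, 1.51]]
1 red [[-0.28, 0.3, -0.56, 0.71, 0.0, 1.32], [-0.28, 0.16, -0.34, 1.07, 0.0, 1.32]]
1 yellow [[-0.45, 0.33, -0.52, 0.72, 0.0, 1.15], [-0.45, 0.2, -0.3, 1.08, 0.0, 1.15]]
1 yellow [[0.06, 0.64, 0.01, 0.94, 0.0, 1.73], [0.06, 0.56, 0.24, 1.25, 0.0, 1.73]]
1 red [[-0.07, 0.61, -0.04, 0.91, 0.0, 1.59], [-0.07, 0.52, 0.18, 1.23, 0.0, 1.59]]
1 blue [[-0.2, 0.6, -0.06, 0.91, 0.0, 1.46], [-0.2, 0.51, 0.16, 1.22, 0.0, 1.46]]
1 green [[-0.34, 0.62, -0.04, 0.92, 0.0, 1.33], [-0.34, 0.53, 0.19, 1.23, 0.0, 1.33]]
-1 green [[0.1, 0.32, -0.53, 0.72, 0.0, -1.45], [0.1, 0.19, -0.31, 1.08, 0.0, -1.45]]
-1 blue [[-0.09, 0.3, -0.57, 0.71, 0.0, -1.63], [-0.09, 0.16, -0.34, 1.07, 0.0, -1.63]]
-1 red [[-0.28, 0.3, -0.56, 0.71, 0.0, -1.82], [-0.28, 0.16, -0.34, 1.07, 0.0, -1.82]]
-1 yellow [[-0.45, 0.33, -0.52, 0.72, 0.0, -1.99], [-0.45, 0.2, -0.3, 1.08, 0.0, -1.99]]
-1 yellow [[0.06, 0.64, 0.01, 0.94, 0.0, -1.42], [0.06, 0.56, 0.24, 1.25, 0.0, -1.42]]
-1 red [[-0.07, 0.61, -0.04, 0.91, 0.0, -1.55], [-0.07, 0.52, 0.18, 1.23, 0.0, -1.55]]
-1 blue [[-0.2, 0.6, -0.06, 0.91, 0.0, -1.68], [-0.2, 0.51, 0.16, 1.22, 0.0, -1.68]]
-1 green [[-0.34, 0.62, -0.04, 0.92, 0.0, -1.81], [-0.34, 0.53, 0.19, 1.23, 0.0, -1.81]]
```

Run:
```python
from h import *
ctrl.move_ptp([*PAD["green"],.21],RD(1))
cal=eyes.get_calibration("wrist"); im=eyes.grab_frame("wrist"); cv2.imwrite("pics/w1.png",im[:,:,::-1])
np.save("w1.npy",cal["view"]); print(cal["fov_y"],cal["cx"],cal["cy"],cast(cal,[0,0],0)[1],cal["view"],ctrl.observe()["t"])
V=cal["view"];f=240/np.tan(np.radians(cal["fov_y"]/2))
for c in PAD:
  for z in(.015,.085):
    p=V@[*PAD[c],z,1]; print(c,z,cal["cx"]+f*p[0]/-p[2],cal["cy"]+f*p[1]/p[2])
```

```text
59.81037590277579 314.78879758174816 238.84507503588495 [0.45934466 0.179919   0.34262878] [[ 9.99544652e-01 -3.01710353e-02 -4.44807540e-04 -4.53554751e-01]
 [ 2.87761866e-02  9.57562369e-01 -2.86786055e-01 -8.72406923e-02]
 [ 9.07856314e-03  2.86642668e-01  9.57994552e-01 -3.83979151e-01]
 [ 0.00000000e+00  0.00000000e+00  0.00000000e+00  1.00000000e+00]] 2.7333
green 0.015 315.2638203475423 207.9785543717331
green 0.085 315.33432583924537 231.55429734582333
blue 0.015 315.3009614211207 304.56154372816405
blue 0.085 315.3741232532819 348.3637943876522
red 0.015 315.4519272699495 389.15783769332734
red 0.085 315.55145088419937 447.51584458362777
yellow 0.015 315.68408429165504 463.53853162732673
yellow 0.085 315.8221847048028 532.361197237857
```

View pics/w1.png

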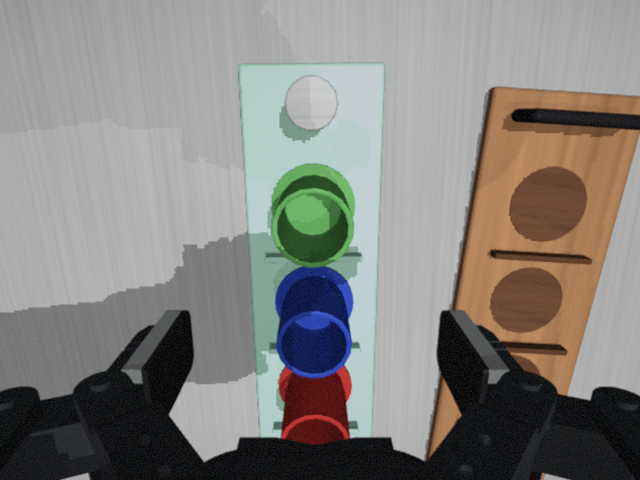

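The wrist view shows the green rim at about (313,228), against a predicted (315,231). The blue rim is at (314,344), against (315,348). That is agreement within about 2 mm, so I'll move the first cup.

```bash
cat >> h.py <<'E'
def carry(c,z=.040,up=.16):
    p=np.array(PAD[c])+[-.0005,.0015]; t=PL[c]
    ctrl.move_linear([*p,up],RD(1),velocity=.25)
    ctrl.move_linear([*p,z],velocity=.12)
    move_gripper(0.0,40); s=ctrl.observe(); print(c,"grip",s["grip_width"],s["finger_force"])
    ctrl.move_linear([*p,up],velocity=.15)
    ctrl.move_linear([*t,up],RS(1),velocity=.18)
    ctrl.move_linear([*t,z+.005],velocity=.12)
    print("touch",ctrl.move_linear([*t,z-.005],velocity=.02,guard=4),ctrl.observe()["tcp_pos"],ctrl.observe()["grip_width"])
    move_gripper(1.0); ctrl.move_linear([*t,up],velocity=.15); print(ctrl.observe()["t"])
E
python3 - <<'E'
from h import *
carry("green")
im=eyes.grab_frame("top"); cv2.imwrite("pics/t1.png",im[:,:,::-1])
im=eyes.grab_frame("scene"); cv2.imwrite("pics/s1.png",im[:,:,::-1])
E
```

```text
green grip 0.6211734521964616 41.19871811941266
touch True [ 0.62213161 -0.15025802  0.03783265] 0.6211913507712191
10.3833
```

View pics/s1.png

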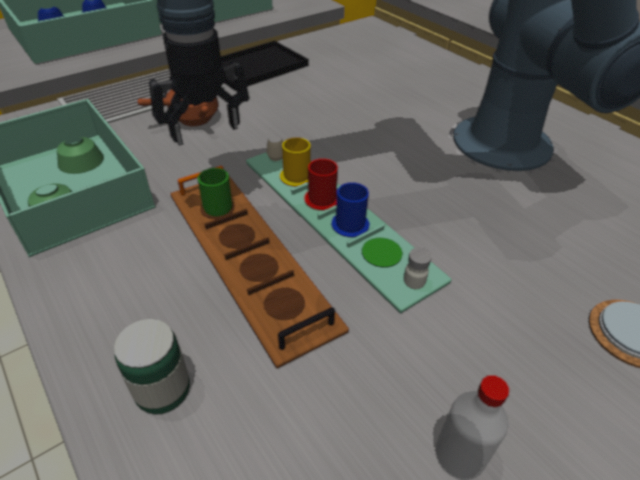

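The green cup stands upright at about (215,195) on the place next to the orange handle. I'll carry the other three the same way.

Run:
```python
from h import *
for c in ("blue","red","yellow"): carry(c)
p=ctrl.observe()["tcp_pos"]
ctrl.move_linear([.42,0.10,.25],velocity=.25)
ctrl.move_j([-1.375,.377,.081,1.274,0,1.46])
cal=eyes.get_calibration("top"); im=eyes.grab_frame("top"); cv2.imwrite("pics/t2.png",im[:,:,::-1])
V=cal["view"];f=240/np.tan(np.radians(cal["fov_y"]/2))
for c in PL:
  q=V@[*PL[c],.082,1]; print(c,"expected rim",cal["cx"]+f*q[0]/-q[2],cal["cy"]+f*q[1]/q[2])
x=cv2.resize(im[90:250,190:510],(800,400),interpolation=cv2.INTER_CUBIC); cv2.imwrite("pics/t2c.png",x[:,:,::-1])
```

```text
blue grip 0.6228294188731538 41.32459748536348
touch True [ 0.63004168 -0.06570043  0.03787386] 0.6221986732040345
18.2833
red grip 0.6268555896432948 41.25896964222193
touch True [0.63790782 0.01897097 0.03789428] 0.6204140658047574
25.85
yellow grip 0.6111856601849752 40.15573809156194
touch True [0.64588897 0.10379791 0.03781478] 0.6080030275256776
34.3583
yellow expected rim 256.97763755106496 141.5942192350835
red expected rim 320.3125154093942 146.44449558369865
blue expected rim 383.2492759988534 151.12729104105395
green expected rim 445.7971930537475 155.85948108894132
```

View pics/t2c.png

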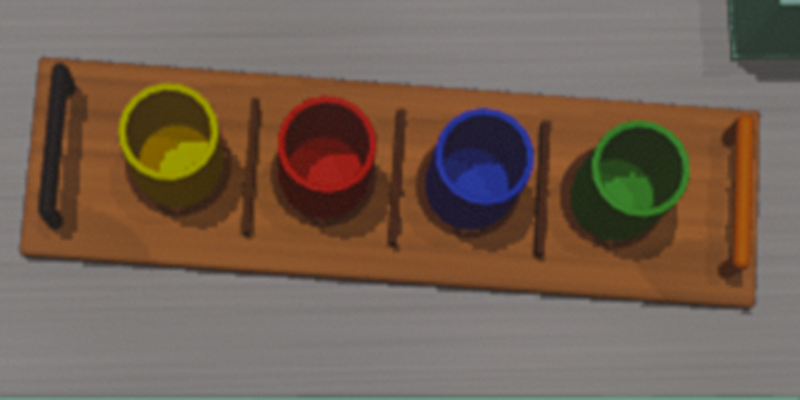

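All four rims lie within about 2 px (2–3 mm) of where they should be: yellow (258,143), red (321,148), blue (384,153), green (446,158). I'm handing the job in.

```bash
python3 -c "
from cell import order; print(order.sign_off())"
```

```text
the job is handed in; nothing more can be done
None
```

The job is handed in: all four cups stand upright on the serving rack in order from the orange handle (green, blue, red, yellow), each within about 3 mm of its place's centre in the last top-camera picture, after about 40 s of the 96 s allowed.

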